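Flip the second rocker of the ring-light option bank with a pen

ROBOT

A 6-joint arm with a two-finger parallel gripper is mounted at the origin on a cart in front of the work surface, level with it; the furniture and walls round the work are solid. World frame = base frame: x ahead of the robot, y to its left, z up, the work surface at z = 0. Lengths are in m, angles in rad, forces in N, time in s.
With the tool pointing down it reaches from about 0.35 to 0.85 m from the base axis. Payload 8.1 kg.
Tool frame: the origin (TCP) lies between the finger pads; the fingertips stand 11 mm ahead of it and the grasp point (between the pads) lies 8 mm behind it (robot.tips_ahead is the distance from the TCP to the fingertips, in m); z points along the fingers, y is the line along which they close (so a half turn about z gives the same grasp; the last joint's range is limited). The gripper opens to 93 mm and grips with 3 to 60 N. Pads are 15 mm wide; open, the fingers measure 128 mm over their backs; the gripper's body (75 mm by 188 mm) begins 65 mm behind the grasp point.
Start: joints at [1.15, 0.13, 1.488, -0, 1.523, -0.085], TCP at [0.198, 0.567, 0.23] pointing down, gripper open.
Joint ranges: [-2.96, 2.96], [-0.89, 2.26], [0.02, 2.5], [-1.34, 4.48], [0, 2.73], [-2.66, 2.66]. Speed limits (rad/s): [2.39, 2.39, 2.79, 3.14, 3.14, 3.14].

INTERFACE

Orientations are given as a rotation vector (axis times angle).
In Python, from plant import robot gives the robot as it stands. The module is installed in compiled form; this text tells all that it offers.
- The arm moves only by the tool move_arm, never from a script. Its argument "deltas" is one flat list of numbers, 7 for each row, row after row: the shift along the tool's x, y, z in m, then the turn, a rotation vector about the tool's x, y, z in rad, then the opening, from 0 (shut) to 1 (fully open). A call has 1 to 12 rows; each row is the pose to reach, as a shift and turn from the pose commanded when the call began, along the tool's axes at that moment; what a row does not reach only later rows make up. A row lasts 1/8 s, in which the tool goes at most 62.5 mm and 10.7 degrees, less where a joint would pass 70% of its speed; a pose out of reach is approached as far as the arm can. A call with a gripper value outside its range is refused whole. The fingers move at their own pace and stop on an object; "squeeze" is the grip in N (left out, the last holds). Time passes only in rows, so rows that repeat a pose let the fingers close. It gives the time, the measured TCP pose, the force, the opening and the grip force at its end, in the units of the state.
- robot.read_state(): the state, without advancing time (a new reading comes with each control period).
- robot.read_camera(name): name is "scene" or "side" or "wrist"; returns (picture, depth): 384x512x3 uint8, red, green, blue; 384x512 float32, m along the optical axis (not along the pixel's ray), 0 where there is no reading.
- robot.camera_model(name): a dict with "K" (3x3 intrinsics, pixels), "R" (3x3) and "t" (3): a world point X has camera coordinates R X + t; the wrist camera has in their place "tool_from_camera" (4x4, takes a point from camera to tool coordinates, whose origin is the TCP and whose axes are the flange's). Camera axes: x right, y down, z forward; pixel columns grow to the right and rows downward; lengths in m; the calibration is good to about 2 mm. A picture is of the moment at which its call begins: read the wrist's pose just before it. camera_model takes no time and is no camera call.
- robot.close_job(): hands the job in; it is judged then, once.
Trained networks look in the newest picture that a camera, given by its name, has taken for a name from the list of things; names that differ only in an ending like _2 or _b are one class to them, and where a whole thing is asked for, a point or a joint stands for the part that bears it (a point fixed in the world has none). Each returns a list of dicts, best first, with "confidence" (0 to 1); they miss things now and then, are a little off and sometimes report something else, mostly with a low value. They report only what shows in the picture. A call takes as long as a camera call. They do not tell look-alikes from the thing itself.
- robot.recognise(camera, label): "uv" ([column, row] in pixels, amid what is visible of it).
The state is a dict: "t": time; "q": joint angles; "dq": joint speeds; "joint_torque": joint torques, N m; "tool_pos": TCP position; "orientation": TCP orientation; "force": force on the tool from outside, world axes, zero at the start; "wrist_torque": the same for the moment, N m; "opening": finger opening in m; "gripper_force": force on a finger pad.
Only numpy, scipy, OpenCV 4.12 (cv2) and the standard library are available. Lean on these libraries where they do the work, as an engineer would, in place of code of your own. Each camera call takes 0.05 s, during which the arm holds its last target. There are 200 camera calls.

TASK

Pick up the black pen and use its tip to flip the second rocker from the round metal socket on the grey switch box: press its raised half (the far one, away from the robot) fully down. Touch the box only with the pen, leave the other three rockers as they are set, then lay the pen down flat on the bench and let go of it.

Things in the scene. Friction and masses are not known exactly. Their poses are not given: they have to be found in the camera images.
- pen: Slim black ballpoint pen lying on the bench, loose, about 25 g, 145 mm long (y), 12 mm wide with its thin wire clip (barrel 10 mm), 9 mm high. Origin: middle of its length, on its underside. The writing tip is at y = +72 mm, 4 mm up, tapering over the last 18 mm; the blunt push-button end and the clip are at -y.
- bank: Grey switch box fixed to the bench, 74 (x) x 174 (y) x 30 mm high. Origin: centre of its underside; x points away from the robot, turned up to 0.6 rad. Black rockers 1 to 4 at y = +28, 0, -28, -56 mm, counted from the round metal socket (diameter 22 mm, 15 mm tall) at y = +58 mm. Each is 20 mm wide (y), 40 mm long (x), pivots about y at x = 0, z = 34 mm; white bar on its far (+x) half.
- rocker_2 (a joint): Rocker to flip, second from the socket, over the box's origin. 0 rad: far half raised (it starts within 0.05); 0.56 rad: far half fully down. The far half spans box x = 0 to 20 mm; at x = 14 mm its top is 43 mm above the bench when raised, 35 mm when down. Pressing there takes about 2 N; it stays where it is left (friction, no spring).
- rocker_1 (a joint): Neighbour nearest the socket, same joint sense; starts with its far half down (0.51 to 0.56 rad). Leave it.
- rocker_3 (a joint): Third rocker, same joint sense; starts with its far half raised (0 to 0.05 rad). Leave it.
- rocker_4 (a joint): Fourth rocker, same joint sense; starts with its far half down (0.51 to 0.56 rad). Leave it.
Not all that is in view belongs to the job. Leave any blue look-alike of the pen alone.

How it is judged:
On the way, in this order (a step that is already met when the one before it is completed fails the run):
1. the pen is picked up, its middle at least 40 mm above the bench (height (world z) of pen above 0.04 m), for 0.2 s.
2. the pen presses the second rocker over (joint beyond 0.45 rad with the pen on it) (value of joint rocker_2 above 0.45 rad and contact force between pen and bank above 0.2 N).
At the end, for the whole second after the job is handed in: The second rocker's far half is down (joint over 0.42 of 0.56 rad), the other three are still as they were set (rockers 1 and 4 over 0.36 rad, rocker 3 under 0.2 rad), and the pen lies flat on the bench (within 10 degrees of level, its origin within 20 mm of the bench top), released and at rest (value of joint rocker_2 above 0.42 rad and value of joint each of rocker_1, rocker_4 above 0.36 rad and value of joint rocker_3 below 0.2 rad and height (world z) of pen between -0.01 and 0.02 m and angle between pen's own y axis and vertical between 1.4 and 1.74 rad and linear speed of pen below 0.03 m/s); the robot touches nothing.
It fails at once if the gripper or arm touches the switch box with more than 1 N (only the pen may) (contact force between any of the fingers, the arm and bank above 1 N).
It fails at once if another rocker is flipped (rocker 1 or 4 under 0.28 rad, or rocker 3 over 0.28 rad) (value of joint any of rocker_1, rocker_4 below 0.28 rad or value of joint rocker_3 above 0.28 rad).
It also fails if it takes over 43 s, if anything falls off the work surface, if the arm or the gripper's body presses on something with over 40 N, if the wrist force passes 120 N, or if a joint passes its speed limit or range.

## Working session

There is one attempt and no reset: what is moved stays moved. The work goes in short steps, Python scripts to look and compute and a tool call to move; the robot and the scene stay as the last step left them, time stands still between calls to the robot, and variables do not carry over. Pictures are saved under pics/ and viewed, at most 10 in all, crops included, and the job is handed in when it is done.

Besides the shell and the picture viewer there is one more tool, called after "Request:" by a JSON object that holds its "api" and its "payload", one argument or row to a line. move_arm: Moves the arm, as the interface text tells. Its arguments: {"type":"object","properties":{"deltas":{"type":"array","items":{"type":"number"}},"squeeze":{"type":"number"}},"required":["deltas"]}

```bash
mkdir -p pics; cat > h.py <<'E'
import numpy as np, cv2
from scipy.spatial.transform import Rotation as Ro
from plant import robot
def world(cam,uv,depth,st=None,r=1):
    m=robot.camera_model(cam);u,v=uv
    p=depth[int(v)-r:int(v)+r+1,int(u)-r:int(u)+r+1];p=p[p>0]
    d=np.median(p);return cam2w(cam,m,u,v,d,st)
def cam2w(cam,m,u,v,d,st=None):
    c=np.linalg.inv(np.array(m["K"]))@np.array([u,v,1.])*d
    if cam=="wrist":
        T=np.array(m["tool_from_camera"]);c=T[:3,:3]@c+T[:3,3]
        return Ro.from_rotvec(st["orientation"]).as_matrix()@c+st["tool_pos"]
    return np.array(m["R"]).T@(c-np.array(m["t"]))
def cloud(cam,depth,st=None):
    m=robot.camera_model(cam);h,w=depth.shape
    v,u=np.mgrid[:h,:w]
    c=np.stack([u,v,np.ones_like(u)],-1)@np.linalg.inv(np.array(m["K"])).T*depth[...,None]
    if cam=="wrist":
        T=np.array(m["tool_from_camera"]);c=c@T[:3,:3].T+T[:3,3]
        return c@Ro.from_rotvec(st["orientation"]).as_matrix().T+st["tool_pos"]
    return (c-np.array(m["t"]))@np.array(m["R"])
E
python3 - <<'E'
from h import *
np.set_printoptions(precision=4,suppress=True)
st=robot.read_state();print(st["t"],st["tool_pos"],st["orientation"],robot.tips_ahead)
for c in ["scene","side"]:
    im,d=robot.read_camera(c);cv2.imwrite(f"pics/{c}0.png",im[...,::-1]);np.save(f"{c}0.npy",d)
    for l in ["pen","bank","rocker_2"]:
        for r in robot.recognise(c,l)[:5]:print(c,l,np.round(r["uv"]),r["confidence"],world(c,r["uv"],d))
E
```

```text
0.0 [0.1975 0.566  0.2286] [-0.5249 -3.0969  0.0029] 0.011
scene pen [208. 198.] 0.47 [ 0.4281  0.2457 -0.0001]
scene bank [308. 252.] 0.74 [ 0.4927 -0.0713  0.0347]
scene rocker_2 [312. 250.] 0.61 [ 0.5026 -0.0768  0.0383]
scene rocker_2 [322. 254.] 0.52 [ 0.5137 -0.0985  0.0377]
side pen [332. 284.] 0.79 [0.3498 0.4155 0.0039]
side pen [281. 229.] 0.59 [ 0.4293  0.2296 -0.0003]
side bank [246. 166.] 0.6 [ 0.506  -0.0415  0.0312]
side rocker_2 [235. 155.] 0.41 [ 0.5379 -0.1072  0.0337]
```

View pics/scene0.png

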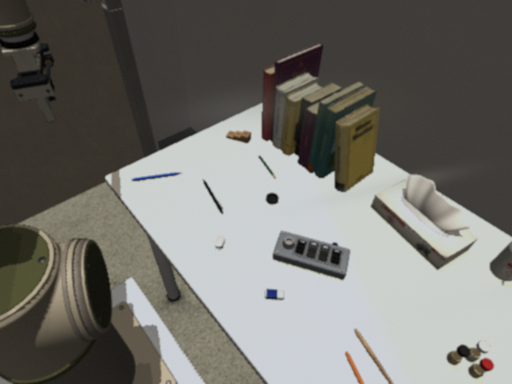

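View pics/side0.png

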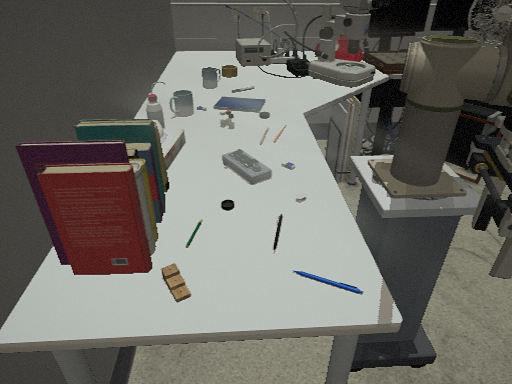

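Three pen-like things: black at scene (213,197) / side (278,232), blue at (156,177) / (328,281), and dark green at (267,166) / (194,233). The black one fits the description. I'll enlarge it to confirm and measure it together with the box.

```bash
python3 - <<'E'
from h import *
np.set_printoptions(precision=4,suppress=True)
im=cv2.imread("pics/scene0.png");s=cv2.imread("pics/side0.png")
a=cv2.resize(im[165:230,170:290],None,fx=3.3,fy=3.3,interpolation=cv2.INTER_CUBIC)
b=cv2.resize(s[190:270,180:300],None,fx=3.3,fy=3.3,interpolation=cv2.INTER_CUBIC)
c=cv2.resize(im[220:290,260:365],None,fx=3.7,fy=3.7,interpolation=cv2.INTER_CUBIC)
H=np.zeros((600,800,3),np.uint8);H[:a.shape[0],:a.shape[1]]=a;H[:b.shape[0],400:400+b.shape[1]]=b;H[300:300+c.shape[0],:c.shape[1]]=c
cv2.imwrite("pics/crop1.png",H)
for cam,img,box in [("scene",im,(200,175,226,216)),("side",s,(268,208,290,255))]:
    d=np.load(cam+"0.npy");P=cloud(cam,d);m=np.zeros(d.shape,bool);x0,y0,x1,y1=box;m[y0:y1,x0:x1]=1
    m&=(img.max(2)<90);p=P[m];mu=p.mean(0);u,S,V=np.linalg.svd(p[:,:2]-mu[:2],full_matrices=False)
    t=(p[:,:2]-mu[:2])@V[0];print(cam,m.sum(),mu,V[0],mu[:2]+V[0]*t.min(),mu[:2]+V[0]*t.max(),np.ptp(t))
for cam in ["scene","side"]:
    d=np.load(cam+"0.npy");P=cloud(cam,d)
    m=(P[...,2]>.02)&(P[...,2]<.06)&(abs(P[...,0]-.5)<.15)&(abs(P[...,1]+.06)<.16)&(d>0)
    p=P[m];r=cv2.minAreaRect((p[:,:2]*1000).astype(np.float32));print(cam,m.sum(),r)
    m2=(P[...,2]>.042)&m;print("high",P[m2].mean(0),m2.sum())
print(np.array(robot.camera_model("wrist")["tool_from_camera"]),robot.camera_model("wrist")["K"])
print(Ro.from_rotvec(robot.read_state()["orientation"]).as_matrix())
E
```

```text
scene 83 [0.4361 0.2314 0.0091] [0.2257 0.9742] [0.4229 0.1748] [0.4508 0.2952] 0.12352871125041473
side 94 [0.4407 0.2468 0.0066] [0.2277 0.9737] [0.424  0.1752] [0.4547 0.3065] 0.13485013870658613
scene 2051 ((508.6829528808594, -70.0676040649414), (86.63666534423828, 173.89132690429688), 31.293439865112305)
high [ 0.502  -0.0709  0.044 ] 162
side 728 ((509.8946228027344, -68.29573822021484), (84.87100982666016, 177.01495361328125), 30.740047454833984)
high [ 0.4881 -0.0414  0.0432] 23
[[-0.0005 -0.9639 -0.2662  0.0733]
 [ 1.     -0.0004 -0.0004  0.    ]
 [ 0.0002 -0.2662  0.9639 -0.1554]
 [ 0.      0.      0.      1.    ]] [[330.1321   0.     255.334 ]
 [  0.     330.1321 194.1109]
 [  0.       0.       1.    ]]
[[-0.9441  0.3295 -0.0001]
 [ 0.3295  0.9441 -0.0002]
 [ 0.     -0.0003 -1.    ]]
```

View pics/crop1.png

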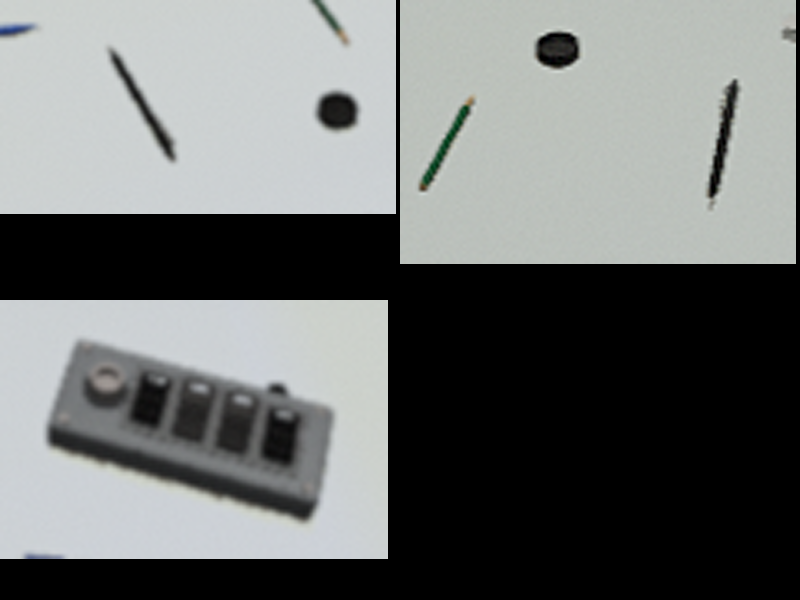

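Crop: the black pen at scene (204,181)–(222,211) is the only black slim pen; the green thing is a pencil with a bare-wood tip, and the other is blue. The box shows its socket at the left end, near world (0.48,-0.02), and rockers 2 and 3 have their far halves raised. I'm moving the wrist camera over the pen.

Request:
{"api": "move_arm", "payload": {
  "deltas": [-0.336,-0.228,0.03,0,0,1.464,1,-0.336,-0.228,0.03,0,0,1.464,1,-0.336,-0.228,0.03,0,0,1.464,1,-0.336,-0.228,0.03,0,0,1.464,1,-0.336,-0.228,0.03,0,0,1.464,1,-0.336,-0.228,0.03,0,0,1.464,1,-0.336,-0.228,0.03,0,0,1.464,1,-0.336,-0.228,0.03,0,0,1.464,1,-0.336,-0.228,0.03,0,0,1.464,1,-0.336,-0.228,0.03,0,0,1.464,1,-0.336,-0.228,0.03,0,0,1.464,1]
}}

```text
t: 1.78
tool_pos: [0.4396, 0.241, 0.1997]
orientation: [2.458, 1.957, 0.0]
force: [-1.0, -0.1, 0.7]
opening: 0.0927
gripper_force: 0.0
```

```bash
python3 - <<'E'
from h import *
np.set_printoptions(precision=4,suppress=True)
st=robot.read_state();print(st["t"],st["q"],st["tool_pos"]);print(Ro.from_rotvec(st["orientation"]).as_matrix())
im,d=robot.read_camera("wrist");im=im[...,::-1].copy();cv2.imwrite("pics/w1.png",im)
P=cloud("wrist",d,st)
m=(im.max(2)<80)&(d>0)&(abs(P[...,0]-.438)<.06)&(abs(P[...,1]-.24)<.1)&(abs(P[...,2])<.03)
n,l,s,c=cv2.connectedComponentsWithStats(m.astype(np.uint8));k=1+s[1:,4].argmax();m=l==k
p=P[m];mu=p.mean(0);V=np.linalg.svd(p[:,:2]-mu[:2],full_matrices=False)[2][0];V*=np.sign(V[1])
t=(p[:,:2]-mu[:2])@V;print(m.sum(),mu,V,mu[:2]+V*t.min(),mu[:2]+V*t.max(),np.ptp(t))
w=(p[:,:2]-mu[:2])@np.array([-V[1],V[0]])
for a in np.linspace(t.min(),t.max(),15)[:-1]:
    q=(t>=a)&(t<a+np.ptp(t)/14);print(round(a,3),q.sum(),np.ptp(w[q]).round(4),w[q].mean().round(4),np.median(p[q,2]).round(4))
E
```

```text
1.775 [ 0.3992 -0.1237  1.7975  0.      1.4676  0.6253] [0.4396 0.241  0.1997]
[[ 0.2242  0.9746  0.0002]
 [ 0.9746 -0.2242  0.0001]
 [ 0.0001  0.0001 -1.    ]]
989 [0.4402 0.243  0.008 ] [0.2335 0.9724] [0.4235 0.1734] [0.4562 0.3097] 0.14016545944658335
-0.072 41 0.0079 -0.0003 0.0075
-0.062 69 0.0079 0.0 0.0086
-0.052 67 0.0079 0.0002 0.0088
-0.042 65 0.0078 -0.0001 0.0089
-0.032 67 0.0088 -0.0001 0.0086
-0.022 76 0.0088 -0.0001 0.0084
-0.012 84 0.0088 -0.0 0.0084
-0.002 84 0.0087 0.0001 0.0084
0.008 84 0.0087 0.0001 0.0082
0.018 85 0.0086 0.0002 0.0087
0.028 79 0.0074 -0.0002 0.0085
0.039 74 0.0074 -0.0 0.0083
0.049 75 0.0073 -0.0001 0.008
0.059 38 0.0052 -0.0 0.0067
```

View pics/w1.png

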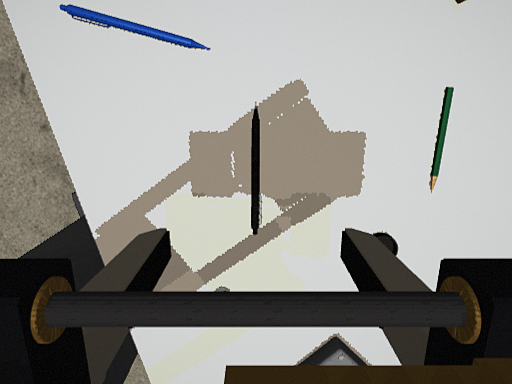

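The wrist view shows the black pen from its tapered tip at (256,103) to its blunt end at (255,235). So the tip points along tool +x, and the axis already sits midway between the fingers. Descending and gripping about 4 mm behind the middle.

Request:
{"api": "move_arm", "payload": {
  "deltas": [-0.003,0,0.06,0,0,0,1,-0.003,0,0.12,0,0,0,1,-0.003,0,0.165,0,0,0,0.6,-0.003,0,0.187,0,0,0,0.3,-0.003,0,0.187,0,0,0,0.3,-0.003,0,0.187,0,0,0,0,-0.003,0,0.187,0,0,0,0,-0.003,0,0.187,0,0,0,0,-0.003,0,0.187,0,0,0,0,-0.003,0,0.187,0,0,0,0,-0.003,0,0.187,0,0,0,0,-0.003,0,0.187,0,0,0,0],
  "squeeze": 40
}}

```text
t: 3.32
tool_pos: [0.4391, 0.2376, 0.0127]
orientation: [2.461, 1.953, 0.0]
force: [0.6, 0.2, 0.5]
opening: 0.0085
gripper_force: 40.0
```

Request:
{"api": "move_arm", "payload": {
  "deltas": [0,0,-0.06,0,0,0,0,0,0,-0.12,0,0,0,0,0,0,-0.187,0,0,0,0,0,0,-0.187,0,0,0,0,-0.36,0.058,-0.187,0,0,0.803,0,-0.36,0.058,-0.187,0,0,0.803,0,-0.36,0.058,-0.187,0,0,0.803,0,-0.36,0.058,-0.187,0,0,0.803,0,-0.36,0.058,-0.187,0,0,0.803,0,-0.36,0.058,-0.187,0,0,0.803,0,-0.36,0.058,-0.187,0,0,0.803,0,-0.36,0.058,-0.187,0,0,0.803,0]
}}

```text
t: 4.82
tool_pos: [0.4134, -0.1258, 0.1987]
orientation: [-3.027, -0.834, 0.002]
force: [-1.3, 0.2, 0.3]
opening: 0.0086
gripper_force: 40.0
```

```bash
python3 - <<'E'
from h import *
np.set_printoptions(precision=4,suppress=True)
st=robot.read_state();print(st["t"],st["q"],st["tool_pos"],st["opening"]);R=Ro.from_rotvec(st["orientation"]).as_matrix();print(R)
im,d=robot.read_camera("wrist");im=im[...,::-1].copy();cv2.imwrite("pics/w2.png",im);np.save("w2.npy",d)
P=cloud("wrist",d,st);T=(P-st["tool_pos"])@R
m=(d>0)&(P[...,2]>.027)&(P[...,2]<.055)&(np.hypot(P[...,0]-.509,P[...,1]+.069)<.13)
r=cv2.minAreaRect((P[m][:,:2]*1000).astype(np.float32));print(m.sum(),r)
pm=(d>0)&(abs(T[...,1])<.02)&(T[...,0]>.0)&(abs(T[...,2])<.05)&(P[...,2]>.1)
p=T[pm];print("pen tool",pm.sum(),p.min(0),p.max(0))
for a in np.arange(.0,.08,.01):
    q=(p[:,0]>=a)&(p[:,0]<a+.01)
    if q.any():print(round(a,3),q.sum(),np.median(p[q],0),p[q,2].min())
for l in ["rocker_2","bank"]:
    for x in robot.recognise("wrist",l)[:5]:print(l,np.round(x["uv"]),x["confidence"],world("wrist",x["uv"],d,st))
E
```

```text
4.825 [-0.4145 -0.3241  1.9697  0.0005  1.4976  0.6185] [ 0.4134 -0.1258  0.1987] 0.008595674442029544
[[ 0.8588  0.5122 -0.0013]
 [ 0.5122 -0.8588  0.0011]
 [-0.0006 -0.0016 -1.    ]]
15547 ((504.83819580078125, -74.33920288085938), (73.72203826904297, 173.50146484375), 31.195720672607422)
pen tool 4837 [ 0.     -0.0194 -0.05  ] [0.0787 0.0199 0.0108]
0.0 2773 [ 0.0092  0.0002 -0.0153] -0.049978817506139285
0.01 323 [ 0.0147 -0.0003  0.004 ] -0.04995363804228567
0.02 342 [ 0.0251 -0.0003  0.0041] 0.0015980652216009388
0.03 349 [0.035  0.0002 0.0042] 0.0018654803804860488
0.04 342 [0.045  0.0003 0.0043] 0.0021001370062629
0.05 355 [0.0551 0.0003 0.0043] 0.0021557725614449897
0.06 260 [0.064  0.0003 0.0055] 0.002911008715782395
0.07 93 [0.0732 0.0003 0.007 ] 0.004541821295888825
rocker_2 [288.  67.] 0.9 [ 0.5186 -0.0973  0.0395]
rocker_2 [259.  66.] 0.88 [ 0.5063 -0.0748  0.0393]
rocker_2 [321.  68.] 0.86 [ 0.5333 -0.1228  0.0391]
bank [255. 210.] 0.36 [ 0.4326 -0.1147  0.1956]
```

View pics/w2.png

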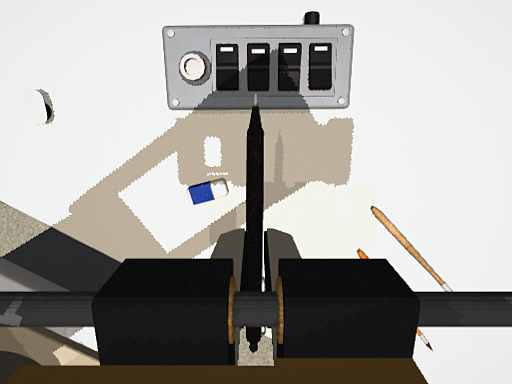

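The wrist view shows the box squarely, socket at (193,68). Rocker 2 is at (259,66), which agrees with the box centre (0.505,-0.0745) at 31.2° yaw, and the tilt fit is 74×174 mm. The pen tip is at (256,97), tool (0.078,0,0.0085). Now I tilt the pen tip down by 40° and hover 20 mm above rocker 2's far half.

Request:
{"api": "move_arm", "payload": {
  "deltas": [0,0,0,0,-0.18,0,0,0,0,0,0,-0.36,0,0,0,0,0,0,-0.54,0,0,0,0,0,0,-0.7,0,0,0,0,0,0,-0.7,0,0,0.065,0.0025,0.03,0,-0.7,0,0,0.065,0.0025,0.079,0,-0.7,0,0,0.065,0.0025,0.079,0,-0.7,0,0,0.065,0.0025,0.079,0,-0.7,0,0],
  "squeeze": 60
}}

```text
t: 6.1
tool_pos: [0.4714, -0.0952, 0.1231]
orientation: [2.692, 0.742, -0.977]
force: [0.1, 0.9, 0.5]
opening: 0.0085
gripper_force: 60.0
```

```bash
cat > look.py <<'E'
from h import *
import sys
np.set_printoptions(precision=4,suppress=True)
n=sys.argv[1]
st=robot.read_state();print(st["t"],st["q"],st["tool_pos"],st["opening"],st["force"]);R=Ro.from_rotvec(st["orientation"]).as_matrix();print(R)
im,d=robot.read_camera("wrist");im=im[...,::-1].copy()
P=cloud("wrist",d,st);T=(P-st["tool_pos"])@R
pm=(d>0)&(abs(T[...,1])<.008)&(T[...,0]>.05)&(T[...,0]<.09)&(abs(T[...,2]-.0085)<.009)
p=P[pm];i=p[:,2].argmin();print("tip tool",T[pm][T[pm][:,0].argmax()],"world low",p[i])
tip=st["tool_pos"]+R@[.078,.0003,.0085];print("tip model",tip)
u=np.array([np.cos(.5445),np.sin(.5445)]);v=np.array([-u[1],u[0]]);b=P[...,:2]-[.505,-.0745];print("tip box",(tip[:2]-[.505,-.0745])@u,(tip[:2]-[.505,-.0745])@v)
bx,by=b@u,b@v
for k,y0 in enumerate([.028,0,-.028,-.056]):
    z=[]
    for x0 in (-.014,.014):
        m=(d>0)&~pm&(abs(bx-x0)<.003)&(abs(by-y0)<.006)&(P[...,2]<.06);z+=[m.sum(),np.median(P[m][:,2]) if m.any() else 0]
    print("rocker",k+1,"near n,z far n,z",np.round(z,4))
a=cv2.resize(im,(400,300))
s,_=robot.read_camera("side");s=cv2.resize(s[110:220,170:320,::-1],(400,300),interpolation=cv2.INTER_CUBIC)
s2,_=robot.read_camera("scene");s2=cv2.resize(s2[200:290,250:370,::-1],(400,300),interpolation=cv2.INTER_CUBIC)
w=cv2.resize(im[20:140,180:340],(400,300),interpolation=cv2.INTER_CUBIC)
cv2.imwrite(f"pics/{n}.png",np.vstack([np.hstack([a,w]),np.hstack([s,s2])]))
E
python3 look.py hov
```

```text
6.1 [-0.0377  0.4787  1.4301 -0.3711  1.8264  1.0111] [ 0.4714 -0.0952  0.1231] 0.00845241864321875 [0.0577 0.8551 0.5281]
[[ 0.6587  0.5131 -0.5504]
 [ 0.3925 -0.8584 -0.3304]
 [-0.6419  0.0016 -0.7668]]
tip tool [0.0784 0.0002 0.0071] world low [ 0.5187 -0.0679  0.0669]
tip model [ 0.5183 -0.0677  0.0665]
tip box 0.014919128774343622 -0.0010269230427973177
rocker 1 near n,z far n,z [204.       0.0438 254.       0.0364]
rocker 2 near n,z far n,z [104.       0.0359 202.       0.0438]
rocker 3 near n,z far n,z [143.       0.0363 210.       0.0435]
rocker 4 near n,z far n,z [207.       0.0436 251.       0.0364]
```

View pics/hov.png

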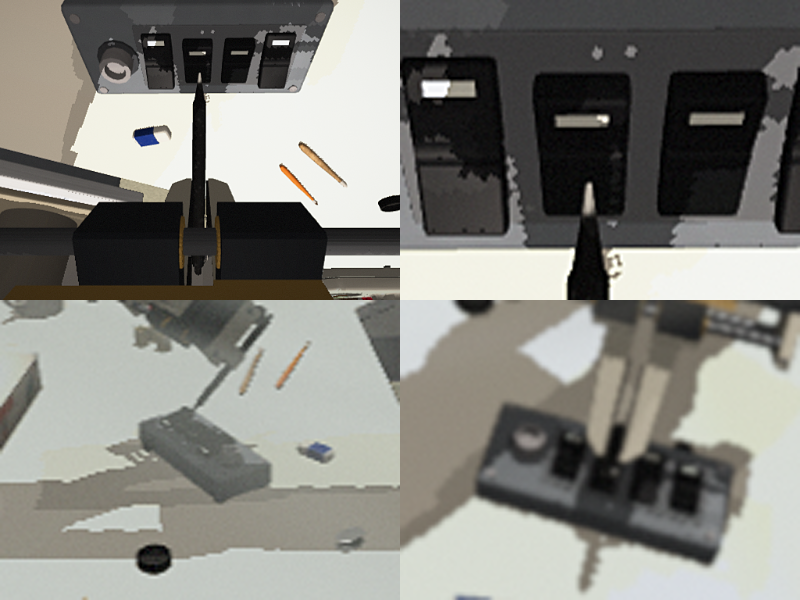

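The composite shows the tip over rocker 2 (upper right crop, tip at (588,190)). By the numbers the tip is at box x=15, y=-1 mm and z=66 mm. All rocker heights match their stated settings. I press straight down in small steps.

Request:
{"api": "move_arm", "payload": {
  "deltas": [0.0051,0,0.0061,0,0,0,0,0.0103,0,0.0123,0,0,0,0,0.0128,0,0.0153,0,0,0,0,0.0154,0,0.0184,0,0,0,0,0.018,0,0.0215,0,0,0,0,0.018,0,0.0215,0,0,0,0,0.018,0,0.0215,0,0,0,0]
}}

```text
t: 7.12
tool_pos: [0.4711, -0.0949, 0.0927]
orientation: [2.691, 0.743, -0.981]
force: [0.1, 0.4, 1.1]
opening: 0.0088
gripper_force: 60.0
```

Request:
{"api": "move_arm", "payload": {
  "deltas": [0.001,0,0.0012,0,0,0,0,0.002,0,0.0023,0,0,0,0,0.0026,0,0.0031,0,0,0,0,0.0026,0,0.0031,0,0,0,0]
}}

```text
t: 7.62
tool_pos: [0.4709, -0.095, 0.0885]
orientation: [2.69, 0.743, -0.982]
force: [0.4, 0.5, 1.5]
opening: 0.0079
gripper_force: 60.0
```

```bash
python3 look.py press
```

```text
7.625 [-0.0373  0.5235  1.4406 -0.3669  1.7783  1.0308] [ 0.4709 -0.095   0.0885] 0.007888390667604064 [0.4216 0.4606 1.4742]
[[ 0.6564  0.5131 -0.553 ]
 [ 0.3924 -0.8583 -0.3306]
 [-0.6443  0.     -0.7648]]
tip tool [ 0.09   -0.0042  0.    ] world low [ 0.528  -0.0649  0.0287]
tip model [ 0.5175 -0.0675  0.0318]
tip box 0.01432683583606523 -0.0004866184023087449
rocker 1 near n,z far n,z [229.       0.0436 284.       0.0363]
rocker 2 near n,z far n,z [60.      0.0449  0.      0.    ]
rocker 3 near n,z far n,z [139.       0.0362 259.       0.0433]
rocker 4 near n,z far n,z [232.       0.0436 294.       0.0364]
```

Request:
{"api": "move_arm", "payload": {
  "deltas": [0.001,0,0.0012,0,0,0,0,0.0019,0,0.0023,0,0,0,0,0.0019,0,0.0023,0,0,0,0,0.0019,0,0.0023,0,0,0,0]
}}

```text
t: 8.28
tool_pos: [0.4705, -0.0953, 0.086]
orientation: [2.69, 0.742, -0.983]
force: [-2.2, -0.8, 5.0]
opening: 0.0084
gripper_force: 59.9
```

Request:
{"api": "move_arm", "payload": {
  "deltas": [-0.006,0,-0.008,0,0,0,0,-0.018,0,-0.021,0,0,0,0,-0.032,0,-0.038,0,0,0,0,-0.045,0,-0.053,0,0,0,0,-0.045,0,-0.053,0,0,0,0]
}}

```text
t: 8.9
tool_pos: [0.4721, -0.0953, 0.1576]
orientation: [2.692, 0.742, -0.975]
force: [-0.1, -0.3, -0.3]
opening: 0.0087
gripper_force: 60.0
```

```bash
python3 look.py lift
```

```text
8.9 [-0.0375  0.4409  1.4118 -0.3772  1.8774  0.9906] [ 0.4721 -0.0953  0.1576] 0.008661704413165458 [-0.0768 -0.3015 -0.2648]
[[ 0.6596  0.5131 -0.5493]
 [ 0.3922 -0.8584 -0.3308]
 [-0.6412  0.0028 -0.7674]]
tip tool [0.0784 0.0002 0.0078] world low [ 0.5196 -0.0673  0.1013]
tip model [ 0.519  -0.0677  0.101 ]
tip box 0.01548354027051298 -0.0014647388383875262
rocker 1 near n,z far n,z [181.       0.0437 217.       0.0363]
rocker 2 near n,z far n,z [178.       0.0441 216.       0.036 ]
rocker 3 near n,z far n,z [133.       0.0364 171.       0.0436]
rocker 4 near n,z far n,z [182.       0.0436 216.       0.0365]
```

View pics/lift.png

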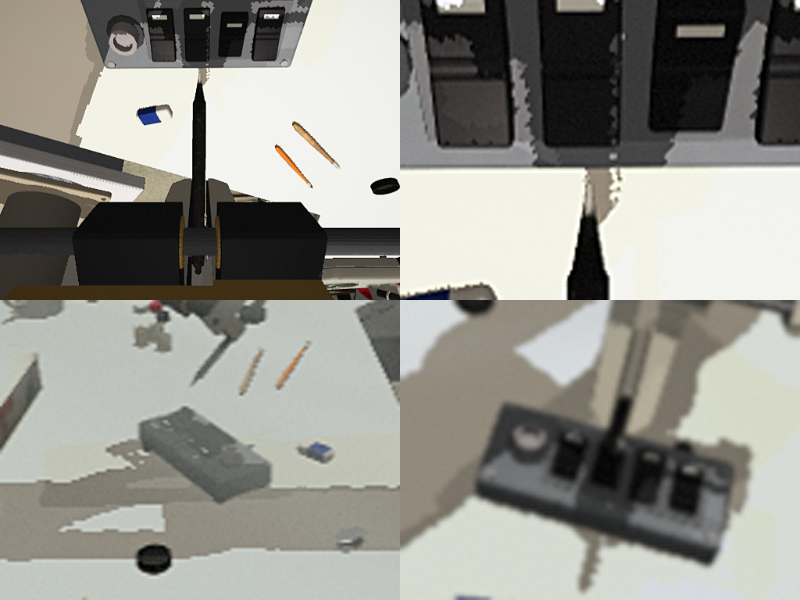

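Rocker 2 now reads near 44 / far 36 mm, the same as rocker 1, so it is flipped. The others are unchanged, and the pen did not slip in the grip. I level the pen and take it back to its free spot.

Request:
{"api": "move_arm", "payload": {
  "deltas": [-0.01,0,-0.012,0,0.18,0,0,-0.02,0,-0.024,0,0.36,0,0,-0.02,0,-0.024,0,0.54,0,0,-0.02,0,-0.024,0,0.7,0,0,-0.02,0,-0.024,0,0.7,0,0,-0.02,0,-0.024,0,0.7,0,0]
}}

```text
t: 9.8
tool_pos: [0.4704, -0.0952, 0.186]
orientation: [3.028, 0.835, -0.005]
force: [0.8, 0.4, -0.4]
opening: 0.0081
gripper_force: 60.0
```

```bash
python3 - <<'E'
from h import *
np.set_printoptions(precision=4,suppress=True)
st=robot.read_state();R=Ro.from_rotvec(st["orientation"]);print(st["t"],st["q"],st["tool_pos"],R.as_matrix())
G=Ro.from_rotvec([2.461,1.953,0]);print(R.inv().apply(np.array([.439,.2376,.10])-st["tool_pos"]),(R.inv()*G).as_rotvec())
E
```

```text
9.8 [-0.3051 -0.1724  1.8667 -0.002   1.4499  0.7278] [ 0.4704 -0.0952  0.186 ] [[ 0.8587  0.5125 -0.003 ]
 [ 0.5125 -0.8587 -0.0011]
 [-0.0032 -0.0006 -1.    ]]
[ 0.1439 -0.3019  0.0857] [-0.0017  0.0028 -0.8035]
```

Request:
{"api": "move_arm", "payload": {
  "deltas": [0.144,-0.302,0,0,0,-0.803,0,0.144,-0.302,0,0,0,-0.803,0,0.144,-0.302,0,0,0,-0.803,0,0.144,-0.302,0,0,0,-0.803,0,0.144,-0.302,0,0,0,-0.803,0,0.144,-0.302,0,0,0,-0.803,0,0.144,-0.302,0.05,0,0.002,-0.803,0,0.144,-0.302,0.1,0,0.002,-0.803,0,0.144,-0.302,0.13,0,0.002,-0.803,0,0.144,-0.302,0.15,0,0.002,-0.803,0,0.144,-0.302,0.15,0,0.002,-0.803,0]
}}

```text
t: 11.18
tool_pos: [0.4374, 0.2382, 0.0335]
orientation: [-2.458, -1.955, 0.008]
force: [-0.1, 1.0, 0.4]
opening: 0.0083
gripper_force: 60.0
```

Request:
{"api": "move_arm", "payload": {
  "deltas": [0,0,0.01,0,0,0,0,0,0,0.016,0,0,0,0,0,0,0.02,0,0,0,0,0,0,0.02,0,0,0,0,0,0,0.02,0,0,0,0],
  "squeeze": 10
}}

```text
t: 11.8
tool_pos: [0.4397, 0.2381, 0.0167]
orientation: [-2.461, -1.953, -0.004]
force: [-0.4, -0.1, -0.2]
opening: 0.0096
gripper_force: 10.0
```

Request:
{"api": "move_arm", "payload": {
  "deltas": [0,0,0.002,0,0,0,0,0,0,0.0035,0,0,0,0,0,0,0.0035,0,0,0,0]
}}

```text
t: 12.18
tool_pos: [0.4395, 0.238, 0.0128]
orientation: [-2.46, -1.953, -0.003]
force: [-0.4, -0.8, -0.2]
opening: 0.0096
gripper_force: 10.0
```

Request:
{"api": "move_arm", "payload": {
  "deltas": [0,0,0,0,0,0,0.3,0,0,0,0,0,0,0.5,0,0,0,0,0,0,0.5,0,0,0,0,0,0,0.5,0,0,0,0,0,0,0.5,0,0,-0.03,0,0,0,0.5,0,0,-0.08,0,0,0,0.5,0,0,-0.13,0,0,0,0.5,0,0,-0.18,0,0,0,0.5,0,0,-0.18,0,0,0,0.5,0,0,-0.18,0,0,0,0.5]
}}

```text
t: 13.55
tool_pos: [0.4391, 0.2377, 0.1924]
orientation: [-2.46, -1.953, -0.003]
force: [-1.4, -0.1, -0.5]
opening: 0.0461
gripper_force: 0.0
```

```bash
python3 - <<'E'
from h import *
np.set_printoptions(precision=4,suppress=True)
st=robot.read_state();im,d=robot.read_camera("wrist");im=im[...,::-1].copy();cv2.imwrite("pics/end.png",im)
P=cloud("wrist",d,st)
m=(im.max(2)<80)&(d>0)&(abs(P[...,0]-.44)<.06)&(abs(P[...,1]-.243)<.1)&(abs(P[...,2])<.03)
n,l,s,c=cv2.connectedComponentsWithStats(m.astype(np.uint8));m=l==1+s[1:,4].argmax()
p=P[m];mu=p.mean(0);t=p[:,1];print(m.sum(),mu,np.ptp(t),[np.median(p[(t>=a)&(t<a+.02),2]) for a in np.arange(t.min(),t.max()-.01,.02)])
E
```

```text
1006 [0.4407 0.2441 0.0081] 0.1340535200645802 [np.float64(0.008518814291828075), np.float64(0.008505259535638299), np.float64(0.008624401899555892), np.float64(0.008403908033668542), np.float64(0.008365775121940033), np.float64(0.008271745331640892), np.float64(0.007089072824592674)]
```

View pics/end.png

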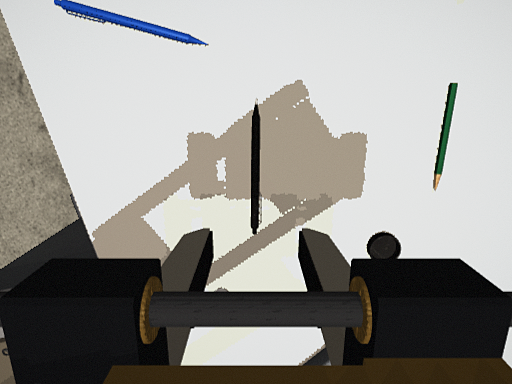

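The pen lies flat on the bench, from (256,100) to (255,235), with its top at a level 8.5 mm. The gripper is open and clear of it.

```bash
python3 -c "
from plant import robot
print(robot.close_job())"
```

```text
the job is handed in; nothing more can be done
None
```

The job is handed in at about 14 s of the 43 s (no verdict was returned): the pen tip pressed rocker 2's far half fully down, the other three rockers still read as set, and the pen lies flat on the bench, released.

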